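Put the immersion-oil dropper back in its holder

TASK

Take the small dropper bottle with the black cap and stand it upright in the one wide hole of the blue holder block, lowering it right to the bottom of the hole before you let go. Leave the red-capped dropper bottle standing where it is.

Things in the scene. Friction and masses are not known exactly. Their poses are not given: they have to be found in the camera images.
- oil_dropper: The bottle to move: small translucent greyish round dropper bottle with a pale, tan-striped label and a black cap, loose, standing upright on the worktop, about 30 to 60 g. 66 mm tall; body 26 mm in diameter from the foot up to 48 mm, cap 20 mm in diameter above that. Origin at the centre of its underside, z up along its axis. Held round the body with the fingertips 25 mm or more above its foot, the fingers stay clear of the holder.
- red_dropper: Another small bottle, amber with a red cap, loose, 26 mm in diameter and 66 mm tall, standing upright on the worktop at least 110 mm from the black-capped one (centre to centre). Not to be moved. Origin at the centre of its underside, z up.
- holder: Blue plastic holder block, 130 mm long (its x) by 70 mm wide (its y), top face 36 mm above the worktop, fixed to the worktop, at any heading. Three round blind holes with sharp edges, all 22 mm deep, on its long centre line: the wide one, 40 mm in diameter with a black floor, at x = -33 mm, and two narrow empty ones of 18 mm at x = +22 and +49 mm, too narrow for the bottle. Origin at the centre of its underside, z up.
- wide_bore_floor (a point): Centre of the flat floor of the wide hole, 14 mm above the worktop and 22 mm below the holder's top face; axes as the holder's.
There are look-alikes about, which are no part of the job. What is shaped like the oil_dropper but pink or yellow is not meant.

How it is judged (in metres and radians):
On the way:
1. the black-capped bottle is lowered into the wide hole to within 8 mm of its floor while still held (contact force between the fingers and oil_dropper above 0.5 N and horizontal distance between oil_dropper and wide_bore_floor below 0.012 m and z of oil_dropper in the frame of wide_bore_floor below 0.008 m), for 0.1 s.
At the end, for the whole second after the job is handed in: The black-capped bottle stands at rest in the wide hole, its foot within 4 mm of the hole's floor and within 12 mm of the hole's centre, upright within 10 degrees; the red-capped bottle stands upright within 10 degrees and within 20 mm of where it stood (horizontal distance between oil_dropper and wide_bore_floor below 0.012 m and z of oil_dropper in the frame of wide_bore_floor below 0.004 m and angle between each of oil_dropper, red_dropper's own z axis and vertical below 0.18 rad and linear speed of oil_dropper below 0.02 m/s and distance of red_dropper from where it was at the start of the episode below 0.02 m); the robot touches nothing.
It fails at once if the red-capped bottle is knocked over or carried off (angle between red_dropper's own z axis and vertical above 0.6 rad or distance of red_dropper from where it was at the start of the episode above 0.05 m).
It also fails if it takes over 42 s, if anything falls off the work surface, if the arm or the gripper's body presses on something with over 40 N, if the wrist force passes 120 N, or if a joint passes its speed limit or range.

ROBOT

A 6-joint arm with a two-finger parallel gripper is mounted at the origin on a cart in front of the work surface, level with it; the furniture and walls round the work are solid. World frame = base frame: x ahead of the robot, y to its left, z up, the work surface at z = 0. Lengths are in mm, angles in rad, forces in N, time in s.
With the tool pointing down it reaches from about 325 to 775 mm from the base axis. Payload 5.5 kg.
Tool frame: the origin (TCP) lies at the very end of the fingers, on their centre line; the grasp point (between the pads) lies 19 mm behind it; z points along the fingers, y is the line along which they close (so a half turn about z gives the same grasp; the last joint's range is limited). The gripper opens to 88 mm and grips with 3 to 60 N. Pads are 20 mm wide; open, the fingers measure 115 mm over their backs; the gripper's body (75 mm by 178 mm) begins 61 mm behind the grasp point.
Start: joints at [1.272, 0.091, 1.231, -0, 1.82, -0.057], TCP at [143.674, 582.558, 200.131] pointing down, gripper open.
Joint ranges: [-2.87, 2.87], [-0.86, 2.18], [0.17, 2.46], [-1.51, 4.65], [0.06, 2.69], [-2.65, 2.65]. Speed limits (rad/s): [2.57, 2.57, 3.01, 3.14, 3.14, 3.14].

INTERFACE

Orientations are given as a unit quaternion [x, y, z, w].
In Python, from workcell import status, eyes, robot gives the robot as it stands.
- The arm moves only by the shell command python3 -m creep 'ROWS' [OPENING] [FORCE]. ROWS is JSON, one flat list of numbers, 4 for each row, row after row: the shift along the world's x, y, z in units of 50 mm (1.0 is 50 mm), then the turn about the world's z in units of 6 degrees (1.0 is 6 degrees). In form: [tx, ty, tz, yaw, tx, ty, tz, yaw, ...]. A call has exactly 10 rows; each row shifts and turns the commanded pose from where the row before left it; what a row does not reach is not made up. A row lasts 1/8 s, in which the tool goes at most 62.5 mm and 10.7 degrees, less where a joint would pass 70% of its speed; a pose out of reach is approached as far as the arm can. A call is refused whole if a number of a shift passes 1 or a number of a turn 1, either way. A call with a gripper value outside its range is refused whole. OPENING is the opening, from 0 (shut) to 1 (fully open), set as the call begins (- or left out, the last holds). The fingers move at their own pace and stop on an object; FORCE is the grip in N (left out, the last holds). Time passes only in rows, so rows that do not move let the fingers close, or fill a call up. It gives the time, the measured TCP pose, the force, the opening and the grip force at its end, in the units of the state.
- status.sense(): the state, without advancing time (a new reading comes with each control period).
- eyes.read_camera(name): name is "side" or "top"; returns (picture, depth): 480x640x3 uint8, red, green, blue; 480x640 float32, mm along the optical axis (not along the pixel's ray), 0 where there is no reading.
- eyes.get_calibration(name): a dict with "mtx" (3x3 intrinsics, pixels), "position" and "orientation" of the camera in the world. Camera axes: x right, y down, z forward; pixel columns grow to the right and rows downward; lengths in mm; the calibration is good to about 2 mm. A picture is of the moment at which its call begins. get_calibration takes no time and is no camera call.
- robot.close_job(): hands the job in; it is judged then, once.
The state is a dict: "t": time; "joint_pos": joint angles; "joint_velocities": joint speeds; "tau": joint torques, N m; "ee_pos": TCP position; "orientation": TCP orientation; "force": force on the tool from outside, world axes, zero at the start; "moment": the same for the moment, N m; "finger_gap": finger opening in mm; "finger_force": force on a finger pad.
Only numpy, scipy, OpenCV 4.12 (cv2) and the standard library are available. Lean on these libraries where they do the work, as an engineer would, in place of code of your own. Each camera call takes 0.05 s, during which the arm holds its last target. There are 200 camera calls.

## Working session

There is one attempt and no reset: what is moved stays moved. The work goes in short steps, Python scripts to look and compute and a shell command to move; the robot and the scene stay as the last step left them, time stands still between calls to the robot, and variables do not carry over. Pictures are saved under pics/ and viewed, at most 10 in all, crops included, and the job is handed in when it is done.

```bash
ls; mkdir -p pics
cat > h.py <<'E'
import numpy as np,cv2
from scipy.spatial.transform import Rotation as R
from workcell import status,eyes,robot
def grab(n):
    im,d=eyes.read_camera(n); c=eyes.get_calibration(n); return im,d,c
def pt(c,u,v,z=None,d=None):
    K=np.array(c["mtx"]); r=np.linalg.inv(K)@[u,v,1]; M=R.from_quat(c["orientation"]).as_matrix(); p=np.array(c["position"]); w=M@r
    return p+w*(d if d is not None else (z-p[2])/w[2])
E
python3 - <<'E'
from h import *
for n in("top","side"):
    im,d,c=grab(n); cv2.imwrite(f"pics/{n}0.png",im[:,:,::-1]); np.savez(f"{n}0.npz",im=im,d=d); print(n,c)
print(status.sense())
E
```

```text
pics
top {'mtx': array([[448.58434879,   0.        , 328.29125981],
       [  0.        , 448.58434879, 239.2553113 ],
       [  0.        ,   0.        ,   1.        ]]), 'position': array([320.18904133, -24.90288899, 883.89977311]), 'orientation': array([ 0.70827468, -0.70078757,  0.06355442, -0.05660915])}
side {'mtx': array([[509.95258907,   0.        , 317.644454  ],
       [  0.        , 509.95258907, 239.47348798],
       [  0.        ,   0.        ,   1.        ]]), 'position': array([ 178.26006819, -597.11359933,  592.09956952]), 'orientation': array([ 0.88286552, -0.20094188,  0.1013352 , -0.41219173])}
{'t': 0.1, 'joint_pos': array([ 1.27230184e+00,  9.17988698e-02,  1.23174862e+00, -1.81747146e-05,
        1.81981780e+00, -5.67161244e-02]), 'joint_velocities': array([-0.00015201, -0.00156561, -0.00177189, -0.00062828, -0.00064908,
       -0.00015154]), 'tau': array([ 1.88533799e-03, -4.47857451e+01, -4.07570887e+01,  7.00214133e-02,
        2.83915596e-02, -9.46211344e-05]), 'ee_pos': array([143.58456488, 582.24912148, 199.12034698]), 'orientation': array([ 1.20597113e-01,  9.92701139e-01, -8.73934724e-04, -1.47918506e-04]), 'force': array([ 0.15199069,  0.39100654, -0.07830355]), 'moment': array([0.02215883, 0.0582765 , 0.02359388]), 'finger_force': 0.0, 'finger_gap': 87.8247730531848}
```

View pics/top0.png

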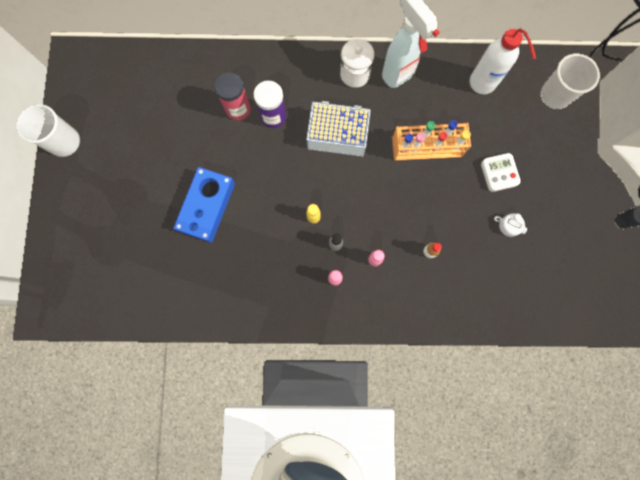

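View pics/side0.png

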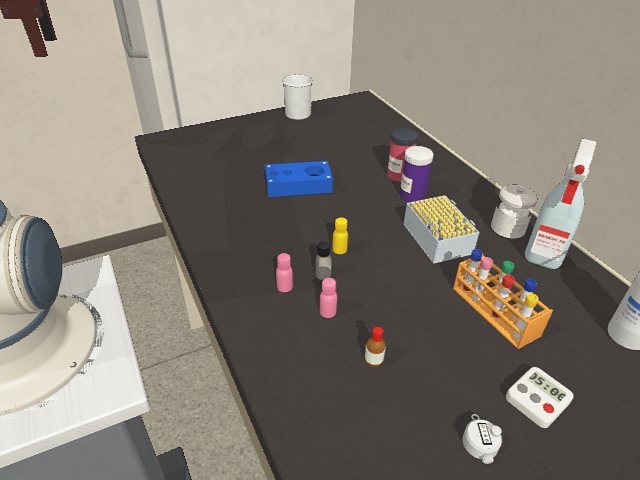

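The top view shows the blue holder at (205,205) with its wide hole at (210,188). It also shows the black-capped grey bottle at (336,242) and the red-capped one at (432,250). Candidates shaped like the target are black/grey (336,242), pink (335,278) and (377,258), and yellow (313,214). Only the first has a black cap and grey body, and in the side view it is at (323,262). I'll confirm it in a crop and measure.

```bash
cat > m.py <<'E'
from h import *
T=np.load("top0.npz");S=np.load("side0.npz");ct=eyes.get_calibration("top");cs=eyes.get_calibration("side")
def blobs(im,lo,hi,amin=15):
    m=cv2.inRange(cv2.cvtColor(im,cv2.COLOR_RGB2HSV),lo,hi); n,_,s,c=cv2.connectedComponentsWithStats(m)
    return [(c[i].round(1),s[i].tolist()) for i in range(1,n) if s[i,4]>=amin],m
def proj(c,p):
    q=R.from_quat(c["orientation"]).as_matrix().T@(np.array(p)-c["position"]); q=np.array(c["mtx"])@q; return q[:2]/q[2]
if __name__=="__main__":
    for n,z in(("pinkA",(335,278)),("pinkB",(377,258)),("yel",(313,214)),("blk",(336,240)),("red",(436,247))):
        print(n,pt(ct,*z,z=66).round(), T["d"][z[1],z[0]])
    b,m=blobs(T["im"],(105,150,60),(120,255,255),300)
    for c,s in b: print("blue",c,s)
    k,_,st,_=cv2.connectedComponentsWithStats(m)
    cn=max(cv2.findContours(m,0,2)[0],key=cv2.contourArea); box=cv2.boxPoints(cv2.minAreaRect(cn)); print("box",[pt(ct,*q,z=36).round() for q in box])
    sub=T["im"][170:250,165:245].astype(int); dk=((sub.sum(2)<120)).astype(np.uint8)
    n,_,s,c=cv2.connectedComponentsWithStats(dk)
    for i in range(1,n):
        if s[i,4]>20: print("dark",c[i]+[165,170],s[i],pt(ct,*(c[i]+[165,170]),z=36).round())
    for q in ((143,582,199),(0,0,0)): print(proj(ct,q),proj(cs,q))
    a=cv2.resize(T["im"][200:280,290:390],None,fx=4,fy=4,interpolation=2); b=cv2.resize(S["im"][210:320,280:380],None,fx=4,fy=4,interpolation=2)[:320]
    e=cv2.resize(T["im"][160:250,165:245],(320,360))[:320]
    cv2.imwrite("pics/crop1.png",np.hstack([a[:,:400],b[:,:400]])[:,:,::-1])
E
python3 m.py
```

```text
pinkA [389. -45.  66.] 816.89734
pinkB [ 427. -122.   66.] 826.26526
yel [508.  -3.  66.] 838.3762
blk [460. -47.  66.] 829.5954
red [ 449. -232.   66.] 829.2352
blue [203.8 206. ] [174, 168, 60, 74, 2392]
box [array([483., 266.,  36.]), array([611., 226.,  36.]), array([582., 150.,  36.]), array([455., 191.,  36.])]
dark [213.12903226 189.41935484] [44 13  8 12 31] [562. 193.  36.]
[-103.67486394  438.19601798] [48.55741587 58.93219401]
[307.71636988 494.61450041] [ 16.40011951 349.80575289]
```

View pics/crop1.png

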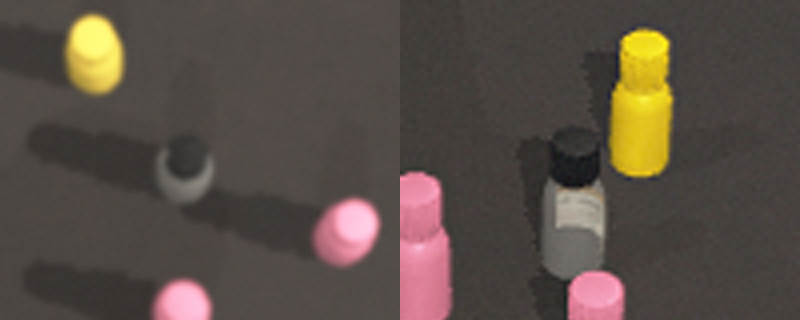

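The crop confirms the black-capped grey bottle: its cap is at about (337,238) in the top view and (324,244) in the side view. The pink and yellow ones are look-alikes. Next I'll measure it and the holder more closely from depth.

```bash
cat > w.py <<'E'
from m import *
def cloud(c,d):
    v,u=np.mgrid[:480,:640]; r=np.stack([u,v,np.ones_like(u)],-1)@np.linalg.inv(np.array(c["mtx"])).T
    return (r*d[...,None])@R.from_quat(c["orientation"]).as_matrix().T+c["position"]
def tri(a,b):
    L=[];o=[]
    for c,uv in((ct,a),(cs,b)):
        p=np.array(c["position"]);w=pt(c,*uv,z=0)-p;w/=np.linalg.norm(w);A=np.eye(3)-np.outer(w,w);L.append(A);o.append(A@p)
    return np.linalg.lstsq(np.vstack(L),np.hstack(o),rcond=None)[0]
if __name__=="__main__":
    print("cap",tri((336.75,238.3),(323.9,244.5)).round(1))
    for n,c,Z in(("top",ct,T),("side",cs,S)):
        P=cloud(c,Z["d"]); hsv=cv2.cvtColor(Z["im"],cv2.COLOR_RGB2HSV)
        near=(np.hypot(P[...,0]-460,P[...,1]+47)<30)
        q=P[near&(P[...,2]>62)]; print(n,"captop",len(q),q.mean(0).round(1)); 
        q=P[near&(P[...,2]>15)&(P[...,2]<75)]; print(" extents",q.min(0).round(),q.max(0).round())
        f=(np.hypot(P[...,0]-533,P[...,1]-208)<110)&(abs(P[...,2]-36)<4)
        q=P[f][:,:2].astype(np.float32); r=cv2.minAreaRect(q); print(" face",len(q),r, P[f][:,2].mean())
        m=(f*255).astype(np.uint8); cs_,h=cv2.findContours(m,cv2.RETR_CCOMP,cv2.CHAIN_APPROX_NONE)
        for k,hh in zip(cs_,h[0]):
            if hh[3]>=0 and cv2.contourArea(k)>40:
                w=np.array([pt(c,*p[0],z=36)[:2] for p in k],np.float32); print(" hole",cv2.contourArea(k),cv2.fitEllipse(w))
E
python3 w.py
```

```text
cap [463.6 -48.2  66.9]
top captop 89 [462.3 -47.5  65.7]
 extents [449. -59.  16.] [472. -34.  69.]
 face 1960 ((534.5364990234375, 211.36105346679688), (71.32344055175781, 130.37315368652344), 71.81281280517578) 35.85046627680701
 hole 71.5 ((487.49603271484375, 226.06451416015625), (18.103839874267578, 19.250102996826172), 19.800687789916992)
 hole 70.5 ((513.2343139648438, 217.64419555664062), (18.056020736694336, 19.446794509887695), 33.42099380493164)
 hole 331.5 ((565.1104736328125, 200.81736755371094), (40.25058364868164, 41.65489959716797), 61.406978607177734)
side captop 91 [463.1 -50.2  66.1]
 extents [450. -62.  15.] [474. -38.  69.]
 face 1143 ((535.4767456054688, 210.34613037109375), (75.4246597290039, 130.2519073486328), 73.13726043701172) 35.96222331206098
 hole 150.5 ((566.1240234375, 198.6686553955078), (37.15324020385742, 40.39165496826172), 56.38277053833008)
```

```bash
python3 -m creep '[0.32,-0.63,0,-1,0.32,-0.63,0,-1,0.32,-0.63,0,-1,0.32,-0.63,0,-1,0.32,-0.63,0,-1,0.32,-0.63,0,-1,0.32,-0.63,0,-1,0.32,-0.63,0,-1,0.32,-0.63,0,-1,0.32,-0.63,0,-1]' 0.7 15
```

```text
t: 1.35
ee_pos: [303.9, 266.4, 199.7]
orientation: [0.602, 0.798, -0.0, -0.0]
force: [0.4, 0.4, -0.4]
finger_gap: 61.1
finger_force: 0.0
```

```bash
python3 -m creep '[0.32,-0.63,0,-1,0.32,-0.63,0,-1,0.32,-0.63,0,-1,0.32,-0.63,0,-1,0.32,-0.63,0,-1,0.32,-0.63,0,-1,0.32,-0.63,0,-1,0.32,-0.63,0,-1,0.32,-0.63,-0.2,-1,0.3,-0.63,-0.2,-1]'
python3 - <<'E'
from h import *
im,d,c=grab("side"); cv2.imwrite("pics/side1.png",im[:,:,::-1]); print(status.sense()["ee_pos"],status.sense()["joint_pos"])
E
```

```text
t: 2.6
ee_pos: [463.0, -48.6, 179.5]
orientation: [0.921, 0.39, -0.0, -0.0]
force: [0.8, -0.4, -0.1]
finger_gap: 61.6
finger_force: 0.0
[463.35019045 -51.61455103 177.26916673] [-0.18205634 -0.27152313  1.61234667 -0.00240689  1.80323207  0.59313994]
```

View pics/side1.png

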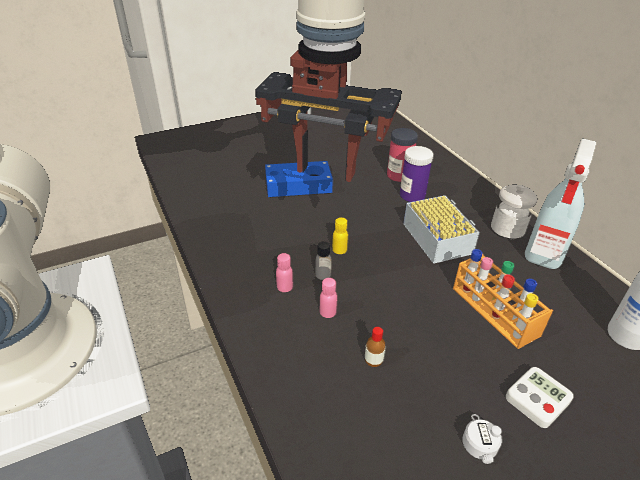

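The gripper hangs over the bottle, with its fingertips at about (300,172) and (350,180) and the closing line clear of the pink and yellow neighbours. Descending now.

```bash
python3 -m creep '[0,0,-0.3,0,0,0,-0.4,0,0,0,-0.4,0,0,0,-0.4,0,0,0,-0.4,0,0,0,-0.3,0,0,0,-0.2,0,0,0,-0.2,0,0,0,0,0,0,0,0,0]'
python3 - <<'E'
from h import *
im,d,c=grab("side"); cv2.imwrite("pics/side2.png",cv2.resize(im[150:330,230:430],None,fx=3,fy=3)[:,:,::-1]); print(status.sense()["ee_pos"])
E
```

```text
t: 3.9
ee_pos: [463.0, -47.5, 50.7]
orientation: [0.92, 0.392, 0.0, 0.0]
force: [0.2, 0.7, -0.4]
finger_gap: 61.5
finger_force: 0.0
[463.10347666 -47.53030326  50.81566013]
```

View pics/side2.png

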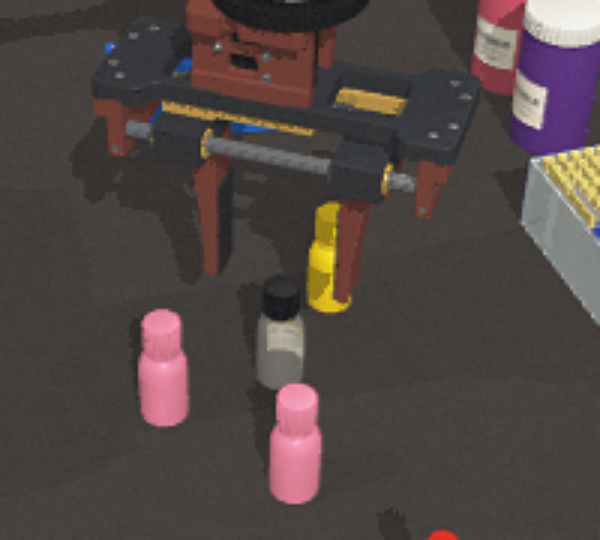

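The fingertips are at full-frame px (300,241) and (344,250), and the cap is at (324,244). That is a few pixels higher than I'd expect, so I'll check the fingertip positions with depth.

Run:
```python
from w import *
p=status.sense()["ee_pos"]; print(p,proj(cs,p),proj(ct,p))
im,d,c=grab("side"); P=cloud(c,d)
for lo,hi in((292,312),(335,352)):
    s=P[200:255,lo:hi].reshape(-1,3); col=im[200:255,lo:hi].reshape(-1,3).astype(int)
    k=(np.hypot(s[:,0]-463,s[:,1]+47)<60)&(s[:,2]>5)&(col[:,0]>col[:,2]*1.5)&(col[:,1]<col[:,0]*.7)
    s=s[k]; z=s[:,2].min(); print(k.sum(),"minz",z,"tip",s[s[:,2]<z+10].mean(0))
im,d,c=grab("top"); P=cloud(c,d); q=P[np.hypot(P[...,0]-463,P[...,1]+47)<60]; print(q[:,2].max())
q=P[(abs(P[...,2]-66)<5)&(np.hypot(P[...,0]-463,P[...,1]+47)<12)];print(len(q),q.mean(0) if len(q) else 0)
cv2.imwrite("pics/top2.png",im[:,:,::-1])
```

```text
[463.10347666 -47.53030326  50.81566013] [322.54227279 252.05498078] [336.30931545 239.48215643]
256 minz 73.9160721954039 tip [430.62727687 -31.49854706  78.91294699]
258 minz 74.00131199765974 tip [485.50969947 -79.18658218  78.98356035]
471.25685430455127
0 0
```

```bash
python3 -m creep '[0,0,-0.15,0,0,0,-0.2,0,0,0,-0.12,0,0,0,0,0,0,0,0,0,0,0,0,0,0,0,0,0,0,0,0,0,0,0,0,0,0,0,0,0]'
python3 - <<'E'
from w import *
p=status.sense()["ee_pos"]; print(p,proj(cs,p),proj(cs,(463,-51.6,177)))
im,d,c=grab("side"); P=cloud(c,d); cv2.imwrite("pics/side3.png",cv2.resize(im[200:300,270:380],None,fx=6,fy=6)[:,:,::-1])
f=(np.hypot(P[...,0]-463,P[...,1]+47)<55)&(P[...,2]>15)
for u in (298,300,302,304,340,342,344,346):
    r=np.where(f[:,u])[0]; print(u,r.max(),P[r.max(),u].round(1),im[r.max(),u])
E
```

```text
t: 5.3
ee_pos: [462.7, -47.4, 26.6]
orientation: [0.92, 0.392, 0.0, 0.0]
force: [-0.8, -0.5, 0.5]
finger_gap: 61.3
finger_force: 0.0
[462.67157065 -47.44198612  26.64494106] [321.99695704 263.17691174] [325.42108924 188.1565289 ]
298 251 [427.5 -30.4  52.8] [111  63  53]
300 252 [429.5 -33.8  52.6] [114  62  52]
302 252 [432.2 -35.6  53. ] [64 51 49]
304 250 [438.8 -28.9  49.6] [45 48 47]
340 261 [479.5 -76.8  49. ] [55 53 55]
342 262 [480.4 -81.8  50.7] [97 61 52]
344 262 [483.6 -82.5  50. ] [99 67 58]
346 258 [489.6 -77.9  52.5] [88 53 47]
```

View pics/side3.png

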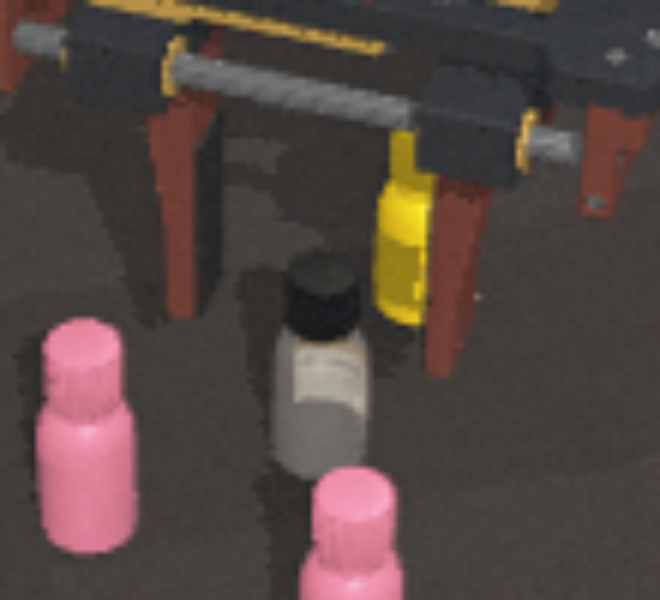

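The picture shows the true fingertip height is about 51 mm, at px (300,252) and (343,262), while the TCP reads 27. Tool z therefore reads about 24 mm low, though xy agrees. I'll lower another 23 mm, which stays above the table on either reading.

```bash
python3 -m creep '[0,0,-0.15,0,0,0,-0.15,0,0,0,-0.15,0,0,0,0,0,0,0,0,0,0,0,0,0,0,0,0,0,0,0,0,0,0,0,0,0,0,0,0,0]'
python3 - <<'E'
from w import *
im,d,c=grab("side"); P=cloud(c,d); cv2.imwrite("pics/side4.png",cv2.resize(im[200:300,270:380],None,fx=6,fy=6)[:,:,::-1])
f=(np.hypot(P[...,0]-463,P[...,1]+47)<55)&(P[...,2]>15)
for u in (296,298,300,302,342,344,346):
    r=np.where(f[:,u])[0]; print(u,r.max(),P[r.max(),u].round(1))
E
```

```text
t: 6.6
ee_pos: [462.7, -47.4, 4.1]
orientation: [0.92, 0.392, -0.0, -0.0]
force: [-0.1, -0.3, -0.8]
finger_gap: 61.5
finger_force: 0.0
296 243 [426.3 -25.6  66.4]
298 262 [427.1 -30.5  29.1]
300 263 [429.8 -32.6  27.5]
302 261 [433.7 -31.8  29.8]
342 272 [481.4 -81.9  28.7]
344 271 [485.  -82.   29.5]
346 266 [492.  -75.5  32.3]
```

View pics/side4.png

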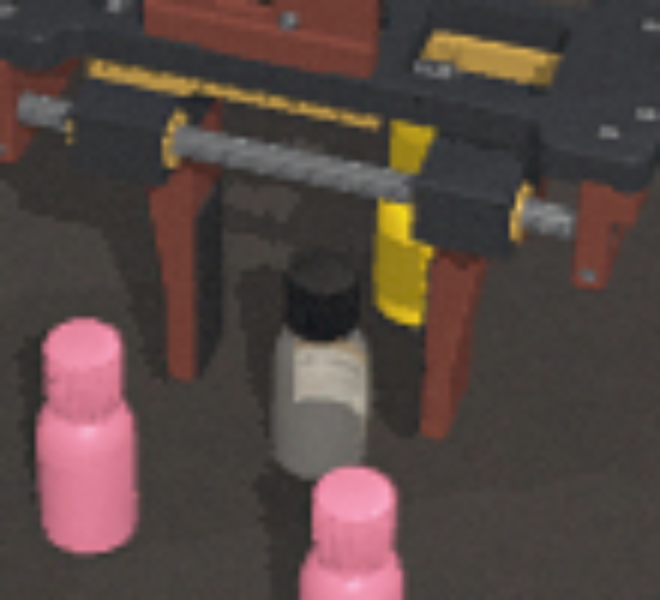

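The fingertips now sit at about 27–28 mm on either side of the bottle body, at px (300,263) and (343,272). Closing the gripper.

```bash
python3 -m creep '[0,0,0,0,0,0,0,0,0,0,0,0,0,0,0,0,0,0,0,0,0,0,0,0,0,0,0,0,0,0,0,0,0,0,0,0,0,0,0,0]' 0 15
```

```text
t: 7.9
ee_pos: [462.7, -47.4, 4.1]
orientation: [0.92, 0.392, -0.0, 0.0]
force: [0.1, -0.5, 0.6]
finger_gap: 25.1
finger_force: 15.0
```

```bash
python3 -m creep '[0,0,0.2,0,0,0,0.4,0,0,0,0.5,0,0,0,0.5,0,0,0,0.4,0,0.2,0.4,0,0,0.2,0.5,0,0,0.2,0.5,0,0,0.2,0.5,0,0,0.2,0.5,0,0]'; python3 -m creep '[0.2,0.5,0,0,0.2,0.5,0,0,0.2,0.5,0,0,0.2,0.5,0,0,0.2,0.4,0,0,0.05,0.15,0,0,0,0,0,0,0,0,0,0,0,0,0,0,0,0,0,0]'
python3 - <<'E'
from w import *
for n in("top","side"):
    im,d,c=grab(n); cv2.imwrite(f"pics/{n}5.png",im[:,:,::-1]); np.savez(f"{n}5.npz",im=im,d=d)
p=status.sense(); p=p["ee_pos"]; print(p)
im,d=np.load("side5.npz").values(); P=cloud(cs,d)
f=(np.hypot(P[...,0]-p[0],P[...,1]-p[1])<40)&(P[...,2]>60)&(P[...,2]<p[2]+22)
v,u=np.where(f); print("bottle below tips",len(v),u.min(),u.max(),v.max(),P[f].min(0).round(1),P[f].max(0).round(1),P[f].mean(0).round(1))
cv2.imwrite("pics/crop5.png",cv2.resize(im[100:220,240:400],None,fx=5,fy=5)[:,:,::-1])
E
```

```text
t: 9.15
ee_pos: [512.9, 73.4, 104.5]
orientation: [0.92, 0.392, -0.0, 0.0]
force: [0.7, -0.7, -0.1]
finger_gap: 25.6
finger_force: 15.0
t: 10.4
ee_pos: [565.1, 199.6, 104.3]
orientation: [0.92, 0.392, 0.0, 0.0]
force: [-0.3, -0.2, 0.4]
finger_gap: 25.5
finger_force: 15.0
[565.16029719 199.80392177 104.24530574]
bottle below tips 148 308 321 145 [552.8 182.6 100.2] [577.8 204.1 126. ] [562.3 190.5 113.9]
```

View pics/crop5.png

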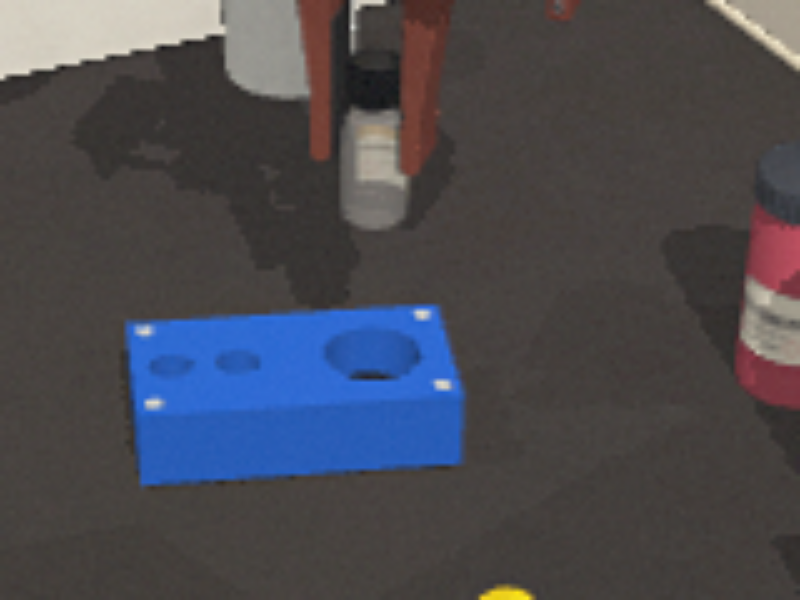

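The bottle hangs upright with its foot at about (375,225) in the crop, right above the wide hole at (372,353). The foot is at about 100 mm. I'll nudge +2 mm in y, lower to just above the block, and check with depth.

```bash
python3 -m creep '[0,0.04,-0.2,0,0,0,-0.3,0,0,0,-0.3,0,0,0,-0.15,0,0,0,-0.05,0,0,0,0,0,0,0,0,0,0,0,0,0,0,0,0,0,0,0,0,0]'
python3 - <<'E'
from w import *
im,d,c=grab("side"); P=cloud(c,d); p=status.sense()["ee_pos"]; print(p)
hsv=cv2.cvtColor(im,cv2.COLOR_RGB2HSV)
f=(np.hypot(P[...,0]-p[0],P[...,1]-p[1])<30)&(P[...,2]>45)&(P[...,2]<p[2]+20)
q=P[f]; v,u=np.where(f); print(len(q),u.min(),u.max(),v.max(),q.min(0).round(1))
from scipy.optimize import least_squares
r=least_squares(lambda a:np.hypot(q[:,0]-a[0],q[:,1]-a[1])-13,p[:2],loss="soft_l1"); print("axis",r.x,"side-view hole 566.1 198.7")
cv2.imwrite("pics/crop6.png",cv2.resize(im[100:220,240:400],None,fx=5,fy=5)[:,:,::-1])
E
```

```text
t: 11.75
ee_pos: [565.2, 202.1, 54.2]
orientation: [0.92, 0.392, 0.0, -0.0]
force: [0.6, 0.2, -0.8]
finger_gap: 25.6
finger_force: 15.0
[565.21011034 202.08515701  54.20880715]
119 308 320 166 [552.7 186.9  50.9]
axis [566.72933478 201.87789196] side-view hole 566.1 198.7
```

View pics/crop6.png

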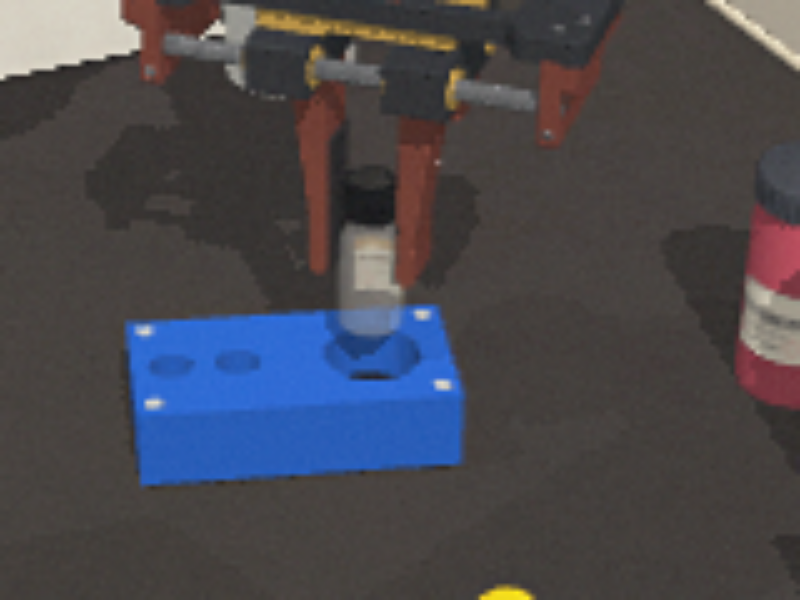

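The bottle is upright over the wide hole, with its foot at crop (370,330) and the hole at (372,353). The axis fit says to take back the 2 mm, so I'll do that and lower to the floor.

```bash
python3 -m creep '[0,-0.04,-0.05,0,0,0,-0.15,0,0,0,-0.15,0,0,0,-0.15,0,0,0,-0.1,0,0,0,-0.06,0,0,0,-0.03,0,0,0,-0.01,0,0,0,0,0,0,0,0,0]'
python3 - <<'E'
from workcell import status; s=status.sense(); print(s["ee_pos"],s["force"])
E
```

```text
t: 13.05
ee_pos: [565.3, 200.1, 19.3]
orientation: [0.92, 0.392, 0.0, -0.0]
force: [0.7, 0.1, -0.7]
finger_gap: 25.7
finger_force: 15.0
[565.28637163 200.10275792  19.34907455] [ 0.7323025   0.10771616 -0.74148034]
```

```bash
python3 -m creep '[0,0,-0.01,0,0,0,-0.01,0,0,0,-0.01,0,0,0,0,0,0,0,0,0,0,0,0,0,0,0,0,0,0,0,0,0,0,0,0,0,0,0,0,0]'
```

```text
t: 14.3
ee_pos: [565.3, 200.1, 18.1]
orientation: [0.92, 0.392, 0.0, 0.0]
force: [-2.7, 0.1, 5.6]
finger_gap: 25.7
finger_force: 15.0
```

Floor contact: upward force is 5.6 N, at the expected height. Releasing to a modest opening and then rising.

```bash
python3 -m creep '[0,0,0,0,0,0,0,0,0,0,0,0,0,0,0,0,0,0,0,0,0,0,0,0,0,0,0,0,0,0,0,0,0,0,0,0,0,0,0,0]' 0.6; python3 -m creep '[0,0,0.1,0,0,0,0.2,0,0,0,0.4,0,0,0,0.5,0,0,0,0.5,0,0,0,0.5,0,0,0,0.3,0,-0.5,0,0,0,-0.5,0,0,0,-0.5,0,0,0]'
python3 - <<'E'
from w import *
im,d,c=grab("side"); P=cloud(c,d)
q=P[(np.hypot(P[...,0]-565,P[...,1]-200)<25)&(P[...,2]>72)&(P[...,2]<86)]; print("cap top",len(q),q.mean(0).round(1),q.max(0))
a=cv2.resize(im[110:230,240:340],None,fx=4,fy=4); b=cv2.resize(im[290:410,325:425],None,fx=4,fy=4)
cv2.imwrite("pics/end.png",np.hstack([a,b])[:,:,::-1])
E
```

```text
t: 15.55
ee_pos: [565.2, 200.1, 17.6]
orientation: [0.92, 0.392, -0.0, -0.0]
force: [-0.4, 0.4, 0.5]
finger_gap: 52.4
finger_force: 0.0
t: 16.8
ee_pos: [489.4, 200.0, 143.1]
orientation: [0.92, 0.392, 0.0, -0.0]
force: [-0.7, 0.3, 0.1]
finger_gap: 52.5
finger_force: 0.0
cap top 78 [565.  196.3  78.1] [576.56995234 206.94489628  83.10996934]
```

View pics/end.png

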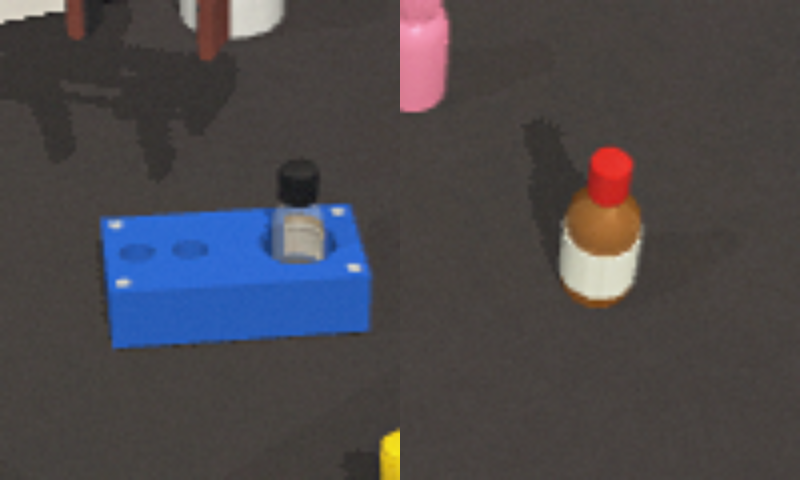

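The black-capped bottle stands upright in the wide hole, with its cap at crop (298,180) and cap top at about 80 mm. The red-capped bottle is undisturbed at crop (600,225), and the gripper is clear.

```bash
python3 -m creep '[0,0,0.1,0,0,0,0,0,0,0,0,0,0,0,0,0,0,0,0,0,0,0,0,0,0,0,0,0,0,0,0,0,0,0,0,0,0,0,0,0]'; python3 -c "
from workcell import robot; print(robot.close_job())"
```

```text
t: 18.1
ee_pos: [490.2, 200.0, 147.6]
orientation: [0.92, 0.392, -0.0, -0.0]
force: [-0.2, -0.6, 0.3]
finger_gap: 52.6
finger_force: 0.0
the job is handed in; nothing more can be done
None
```

The black-capped bottle stands upright at the bottom of the wide hole, lowered until it touched the floor before release; the red-capped bottle was left where it stood, and the job was handed in at about 18 s (the hand-in returned no verdict).

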